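# Fetch the radiator valve from behind the cans

### The arm

A 6-joint arm with a two-finger parallel gripper is mounted at the origin on the work surface. World frame = base frame: x ahead of the robot, y to its left, z up, the work surface at z = 0. Lengths are in m, angles in rad, forces in N, time in s.
With the tool pointing down it reaches from about 0.375 to 0.9 m from the base axis. Payload 3.1 kg.
Tool frame: the origin (TCP) lies between the finger pads; the fingertips stand 17 mm ahead of it and the grasp point (between the pads) lies 2 mm behind it; z points along the fingers, y is the line along which they close (so a half turn about z gives the same grasp; the last joint's range is limited). The gripper opens to 85 mm and grips with 20 to 120 N. Pads are 22 mm wide; open, the fingers measure 114 mm over their backs; the gripper's body (76 mm by 85 mm) begins 54 mm behind the grasp point. The pads swing forward as they close: fully open they stand 13 mm farther back than shut.
Start: joints at [-1.462, 0.527, 1.433, -0, 1.181, -0.178], TCP at [0.177, -0.599, 0.248] pointing down, gripper open.
Joint ranges: [-3.08, 3.08], [-0.75, 2.2], [0.22, 2.44], [-1.43, 4.57], [0, 2.65], [-2.85, 2.85]. Speed limits (rad/s): [2.79, 2.79, 3.14, 3.14, 3.14, 3.14].

### API

Orientations are given as a unit quaternion [x, y, z, w].
In Python, from station import sense, vision, order gives the robot as it stands.
- The arm moves only by the shell command python3 -m crank 'ROWS' [OPENING] [FORCE]. ROWS is JSON, a list of rows, each an object with "dp": the shift along the world's x, y, z in units of 30 mm (1.0 is 30 mm), a list of three; "angular": the turn, a rotation vector about the world's x, y, z in degrees, a list of three. In form: [{"dp": [dx, dy, dz], "angular": [ax, ay, az]}, ...]. A call has 1 to 20 rows; each row shifts and turns the commanded pose from where the row before left it; what a row does not reach is not made up. A row lasts 1/10 s, in which the tool goes at most 50 mm and 8.59 degrees, less where a joint would pass 70% of its speed; a pose out of reach is approached as far as the arm can. A call is refused whole if a number of a shift passes 1 or a number of a turn 8.59, either way. A call with a gripper value outside its range is refused whole. OPENING is the closure, from 0 (fully open) to 1 (shut), set as the call begins (- or left out, the last holds). The fingers move at their own pace and stop on an object; FORCE is the grip in N (left out, the last holds). Time passes only in rows, so rows that do not move let the fingers close. It gives the time, the measured TCP pose, the force, the opening and the grip force at its end, in the units of the state.
- sense(): the state, without advancing time (a new reading comes with each control period).
- vision.snapshot(name): name is "scene" or "top" or "wrist"; returns a dict with "image" (400x640x3 uint8, blue, green, red), "range_z" (400x640 float32, m along the optical axis (not along the pixel's ray), 0 where there is no reading), "mtx" (3x3 intrinsics, pixels), "dist" ([k1, k2, p1, p2, k3] as OpenCV has them; the pictures are not rectified), "pose" (4x4, takes a point from camera to world coordinates); the wrist camera has in their place "mount" (4x4, takes a point from camera to tool coordinates, whose origin is the TCP and whose axes are the flange's). Camera axes: x right, y down, z forward; pixel columns grow to the right and rows downward; lengths in m; the calibration is good to about 2 mm. A picture is of the moment at which its call begins: read the wrist's pose just before it.
- order.sign_off(): hands the job in; it is judged then, once.
The state is a dict: "t": time; "q": joint angles; "qd": joint speeds; "tau": joint torques, N m; "tcp_pos": TCP position; "tool_rot": TCP orientation; "force": force on the tool from outside, world axes, zero at the start; "ft_torque": the same for the moment, N m; "finger_gap": opening from 0.0 (shut) to 1.0 (fully open); "gripper_force": force on a finger pad.
Only numpy, scipy, OpenCV 4.12 (cv2) and the standard library are available. Lean on these libraries where they do the work, as an engineer would, in place of code of your own. Each camera call takes 0.05 s, during which the arm holds its last target. There are 200 camera calls.

### The job

The red-capped radiator valve is shut in by three cans on the stock tray: first clear all three cans onto the black rubber mat and, while they all wait there, move the valve to the white spot in the middle of the yellow job tray. Then put each can back in the middle of the disc of its own colour. Stand everything upright and never tip anything over.

Things in the scene. Friction and masses are not known exactly. Their poses are not given: they have to be found in the camera images.
- blue_can: Blue aerosol can with a blue cap and a white band, 124 mm high, about 0.25 kg. Body a plain cylinder 48 mm across from the underside to 100 mm up (grip it there; about 80 to 90 mm up is best), cap 43 mm across above. Loose, stands upright on the blue disc at the start. Origin: centre of the underside; z up along its axis.
- orange_can: Orange tin with a grey band, 120 mm high, about 0.25 kg. Body a plain cylinder 48 mm across up to 112 mm, lid 44 mm across above. Loose, stands upright on the orange disc at the start. Origin: centre of the underside; z up.
- green_can: Green bottle-shaped can with a pale paper label, 126 mm high, about 0.25 kg. Body a plain cylinder 48 mm across up to 100 mm, then a shoulder and a cap 28 mm across. Loose, stands upright on the green disc at the start. Origin: centre of the underside; z up.
- valve: Small brass radiator valve with a red plastic cap on top, 50 mm high, about 0.22 kg, loose and upright on the stock tray's floor between the three cans, whose axes stand 55 to 70 mm from its own. The cap is a cylinder 32 mm across from 28 to 50 mm above the underside: grip it there (about 39 mm up). A side outlet 16 mm across sticks out towards the valve's own -x to 26 mm from the axis, 10 to 26 mm up. Foot 32 mm across. Origin: centre of the underside; z up.
- stock_tray: Low fixed stock tray, grey floor with a blue rim, 170 mm (x) by 220 mm (y). Its floor is 8 mm above the work surface, its rim 14 mm. It carries the three coloured discs, the cans and the valve. The discs lie in three places in its frame: (-30, 0), (25, 60) and (25, -60) mm; which colour lies where changes, so that any two cans stand about 80 mm or more apart. The valve stands near (35, 0) mm. Origin: centre of the underside on the work surface; z up.
- disc_blue: Blue flat disc, the blue can's place, 68 mm across and 2 mm thick, fixed on the stock tray's floor; its rim shows around the can. Origin: centre of its underside, 8 mm above the work surface; its top is 10 mm above the work surface. x and y parallel to the tray's.
- disc_orange: Orange flat disc, the orange can's place; otherwise as the blue disc.
- disc_green: Green flat disc, the green can's place; otherwise as the blue disc.
- mat: Plain black rubber mat, the side area, 180 mm (x) by 200 mm (y), 3 mm thick, fixed flat on the work surface, empty at the start. Origin: centre of its underside; z up.
- job_tray: Small yellow tray 100 mm square with a 16 mm high, 4 mm thick rim and a white round spot 44 mm across in the middle, fixed and empty. Its floor is 4 mm above the work surface. Origin: centre of its underside; z up.

How it is judged:
On the way, in this order (a step that is already met when the one before it is completed fails the run):
1. all three cans stand upright on the black mat, released (x of blue_can in the frame of mat between -0.08 and 0.08 m and y of blue_can in the frame of mat between -0.09 and 0.09 m and z of blue_can in the frame of mat between -0.001 and 0.008 m and angle between each of blue_can, orange_can, green_can's own z axis and vertical below 0.1 rad and linear speed of each of blue_can, orange_can, green_can below 0.03 m/s and angular speed of each of blue_can, orange_can, green_can below 0.3 rad/s and contact force between the fingers and blue_can below 0.05 N and x of orange_can in the frame of mat between -0.08 and 0.08 m and y of orange_can in the frame of mat between -0.09 and 0.09 m and z of orange_can in the frame of mat between -0.001 and 0.008 m and contact force between the fingers and orange_can below 0.05 N and x of green_can in the frame of mat between -0.08 and 0.08 m and y of green_can in the frame of mat between -0.09 and 0.09 m and z of green_can in the frame of mat between -0.001 and 0.008 m and contact force between the fingers and green_can below 0.05 N), for 0.2 s.
2. the valve stands upright, released, within 15 mm of the middle of the yellow job tray, while all three cans still stand on the mat (all of step 1 and horizontal distance between valve and job_tray below 0.015 m and z of valve in the frame of job_tray between 0 and 0.009 m and angle between valve's own z axis and vertical below 0.1 rad and linear speed of valve below 0.03 m/s and angular speed of valve below 0.3 rad/s and contact force between the fingers and valve below 0.05 N), for 0.2 s.
At the end, for the whole second after the job is handed in: Each can stands upright (within 0.1 rad), released and at rest on the disc of its own colour, its centre within 12 mm of the disc's centre; the valve stands upright, released and at rest on the floor of the yellow job tray within 15 mm of its centre (horizontal distance between blue_can and disc_blue below 0.012 m and z of blue_can in the frame of disc_blue between -0.002 and 0.006 m and angle between each of blue_can, orange_can, green_can, valve's own z axis and vertical below 0.1 rad and linear speed of each of blue_can, orange_can, green_can, valve below 0.03 m/s and angular speed of each of blue_can, orange_can, green_can, valve below 0.3 rad/s and contact force between the fingers and blue_can below 0.05 N and horizontal distance between orange_can and disc_orange below 0.012 m and z of orange_can in the frame of disc_orange between -0.002 and 0.006 m and contact force between the fingers and orange_can below 0.05 N and horizontal distance between green_can and disc_green below 0.012 m and z of green_can in the frame of disc_green between -0.002 and 0.006 m and contact force between the fingers and green_can below 0.05 N and horizontal distance between valve and job_tray below 0.015 m and z of valve in the frame of job_tray between 0 and 0.009 m and contact force between the fingers and valve below 0.05 N); the robot touches nothing.
It fails at once if the blue can is tipped over (more than 0.6 rad) (angle between blue_can's own z axis and vertical above 0.6 rad).
It fails at once if the orange can is tipped over (more than 0.6 rad) (angle between orange_can's own z axis and vertical above 0.6 rad).
It fails at once if the green can is tipped over (more than 0.6 rad) (angle between green_can's own z axis and vertical above 0.6 rad).
It fails at once if the valve is tipped over (more than 0.6 rad) (angle between valve's own z axis and vertical above 0.6 rad).
It also fails if it takes over 149 s, if anything falls off the work surface, if the arm or the gripper's body presses on something with over 40 N, if the wrist force passes 120 N, or if a joint passes its speed limit or range.

## Working session

There is one attempt and no reset: what is moved stays moved. The work goes in short steps, Python scripts to look and compute and a shell command to move; the robot and the scene stay as the last step left them, time stands still between calls to the robot, and variables do not carry over. Pictures are saved under pics/ and viewed, at most 14 in all, crops included, and the job is handed in when it is done.

```bash
mkdir -p pics; ls
python3 - <<'E'
from station import sense, vision
import cv2,numpy as np
s=sense();print(s)
for n in("scene","top"):
    d=vision.snapshot(n);cv2.imwrite(f"pics/{n}0.png",d["image"]);np.savez(f"{n}0.npz",**d)
    print(n,d["mtx"],d["dist"],d["pose"])
E
```

```text
pics
{'t': 0.0, 'q': array([-1.46150857e+00,  5.28463989e-01,  1.43393580e+00, -1.27635459e-05,
        1.18141556e+00, -1.78518763e-01]), 'qd': array([ 0.0003734 , -0.00035544,  0.00035636, -0.00100493, -0.00101259,
        0.00153222]), 'tau': array([-9.24420237e-04, -4.42359102e+01, -1.78027207e+01, -4.00850140e-04,
        8.36447318e-03, -2.64303779e-07]), 'tcp_pos': array([ 0.17734199, -0.59857962,  0.24732428]), 'tool_rot': array([ 9.89662822e-01,  1.43409427e-01,  3.25643661e-05, -1.11088670e-03]), 'force': array([-0.15062044,  0.69208845, -0.05444588]), 'ft_torque': array([-0.04989501,  0.00365787, -0.02432793]), 'gripper_force': 0.0, 'finger_gap': 0.999609004748128}
scene [[480.73214845   0.         321.22294912]
 [  0.         480.73214845 204.87360442]
 [  0.           0.           1.        ]] [-0.12310183  0.          0.          0.          0.        ] [[ 0.29527758  0.66421733 -0.68675067  1.2274089 ]
 [ 0.95538268 -0.21085925  0.20683884 -0.22490643]
 [-0.00742179 -0.71718457 -0.69684375  0.72067695]
 [ 0.          0.          0.          1.        ]]
top [[445.57881196   0.         322.65579891]
 [  0.         445.57881196 201.77172125]
 [  0.           0.           1.        ]] [-0.00072522  0.          0.          0.          0.        ] [[ 0.0072609  -0.97972019  0.20023893  0.37726351]
 [-0.99997006 -0.00657815  0.00407483 -0.02797015]
 [-0.00267499 -0.20026252 -0.97973862  0.84825663]
 [ 0.          0.          0.          1.        ]]
```

View pics/top0.png

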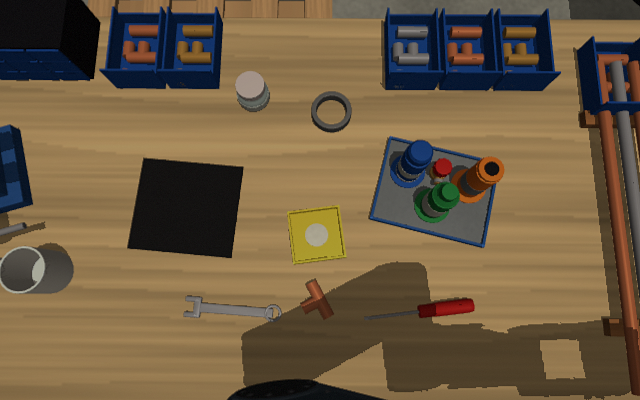

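View pics/scene0.png

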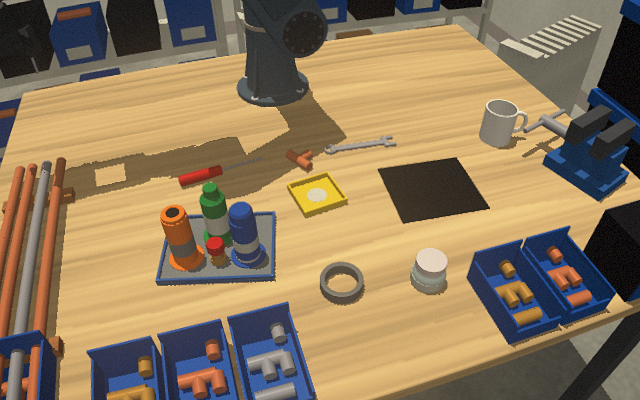

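The top view shows the blue cap at about (420,152), the orange lid at (491,169), the green cap at (446,194) and the red valve cap at (442,168). The mat is centred near (187,207) and the yellow tray near (316,235). The tray's +x points up the image, so green is at (-30,0), and blue and orange are at (25,±60).

```bash
cat > h.py <<'E'
import cv2,numpy as np
from station import sense, vision
from scipy.spatial.transform import Rotation as R
def snap(n):
    s=sense(); d=dict(vision.snapshot(n))
    if "mount" in d:
        T=np.eye(4);T[:3,:3]=R.from_quat(s["tool_rot"]).as_matrix();T[:3,3]=s["tcp_pos"];d["pose"]=T@d["mount"]
    return d
def plane(d,uv,z):
    p=cv2.undistortPoints(np.float64(uv).reshape(-1,1,2),d["mtx"],d["dist"]).reshape(-1,2)
    r=np.c_[p,np.ones(len(p))]@d["pose"][:3,:3].T; o=d["pose"][:3,3]
    return o+r*((z-o[2])/r[:,2])[:,None]
def cloud(d):
    H,W=d["range_z"].shape; uv=np.stack(np.meshgrid(np.arange(W),np.arange(H)),-1).reshape(-1,1,2).astype(float)
    p=cv2.undistortPoints(uv,d["mtx"],d["dist"]).reshape(-1,2); c=np.c_[p,np.ones(len(p))]*d["range_z"].reshape(-1,1)
    return (c@d["pose"][:3,:3].T+d["pose"][:3,3]).reshape(H,W,3)
HUE=dict(blue=(100,125),orange=(5,17),green=(50,80),red=(174,184),yellow=(22,34))
def mask(img,c,s=120,v=40):
    h=cv2.cvtColor(img,cv2.COLOR_BGR2HSV).astype(int);lo,hi=HUE[c];H=h[...,0].copy()
    if hi>180:H[H<20]+=180
    return (H>=lo)&(H<=hi)&(h[...,1]>s)&(h[...,2]>v)
def biggest(m):
    n,l,st,ce=cv2.connectedComponentsWithStats(m.astype(np.uint8));return l==1+np.argmax(st[1:,4])
E
python3 - <<'E'
from h import *
for n in("top","scene"):
    d=dict(np.load(n+"0.npz"));P=cloud(d);img=d["image"]
    roi=np.linalg.norm(P[...,:2]-(0.52,-0.3),axis=2)<.3
    print(n)
    for c,z in(("blue",.134),("orange",.130),("green",.136),("red",.058)):
        m=mask(img,c)&roi&(abs(P[...,2]-z)<.005)
        if m.sum()<8: print(c,m.sum());continue
        m=biggest(m);
        (u,v),r=cv2.minEnclosingCircle(np.argwhere(m)[:,::-1].astype(np.float32))
        print(c,m.sum(),P[m].mean(0).round(4),(u,v),r,plane(d,[(u,v)],z).round(4))
    m=biggest(mask(img,"yellow"));rc=cv2.minAreaRect(np.argwhere(m)[:,::-1].astype(np.float32));b=plane(d,cv2.boxPoints(rc),.016)
    print("yellow",b.round(3).tolist(),b.mean(0).round(4))
    g=(img.max(2)<40)&(abs(P[...,2]-.003)<.01)&(np.linalg.norm(P[...,:2]-(.5,.25),axis=2)<.25);m=biggest(g)
    ct=max(cv2.findContours(m.astype(np.uint8),0,1)[0],key=cv2.contourArea)
    b=cv2.approxPolyDP(cv2.convexHull(ct),8,True).reshape(-1,2);b=plane(d,b,.003);print("mat",b.round(3).tolist(),b.mean(0).round(4))
d=dict(np.load("top0.npz"))
b=plane(d,[(388,138),(499,163),(484,245),(370,217)],.014);print("tray",b.round(3).tolist(),b.mean(0))
e=b[1]-b[0];print(np.degrees(np.arctan2(e[1],e[0])))
E
```

```text
top
blue 445 [ 0.6104 -0.1876  0.1341] (420.0, 151.42308044433594) 12.478777885437012 [[ 0.6104 -0.1873  0.134 ]]
orange 395 [ 0.5818 -0.3034  0.1306] (490.0246887207031, 168.8518524169922) 13.53507137298584 [[ 0.582  -0.3039  0.13  ]]
green 222 [ 0.5414 -0.2325  0.1367] (449.5, 191.5) 8.514793395996094 [[ 0.5414 -0.2327  0.136 ]]
red 242 [ 0.6067 -0.2451  0.0583] (442.74591064453125, 166.97540283203125) 9.254241943359375 [[ 0.6055 -0.245   0.058 ]]
yellow [[0.529, 0.046, 0.016], [0.544, -0.056, 0.016], [0.443, -0.069, 0.016], [0.429, 0.03, 0.016]] [ 0.486  -0.0123  0.016 ]
mat [[0.634, 0.329, 0.003], [0.619, 0.135, 0.003], [0.442, 0.15, 0.003], [0.46, 0.345, 0.003]] [0.5387 0.2397 0.003 ]
scene
blue 279 [ 0.6182 -0.1898  0.1337] (240.0, 212.0) 11.180439949035645 [[ 0.6236 -0.1903  0.134 ]]
orange 279 [ 0.5873 -0.3057  0.1298] (172.0, 213.0) 12.369417190551758 [[ 0.5854 -0.306   0.13  ]]
green 119 [ 0.545  -0.2334  0.1354] (209.1666717529297, 187.27777099609375) 7.203073501586914 [[ 0.5449 -0.2333  0.136 ]]
red 184 [ 0.611  -0.246   0.0575] (214.5, 243.5) 8.631438255310059 [[ 0.6124 -0.2458  0.058 ]]
yellow [[0.444, -0.07, 0.016], [0.423, 0.056, 0.016], [0.544, 0.042, 0.016], [0.56, -0.073, 0.016]] [ 0.4928 -0.0113  0.016 ]
mat [[0.494, 0.341, 0.003]] [0.4942 0.3412 0.003 ]
tray [[0.677, -0.152, 0.014], [0.627, -0.367, 0.014], [0.467, -0.327, 0.014], [0.519, -0.115, 0.014]] [ 0.57244534 -0.24013985  0.014     ]
-103.05028690803923
```

```bash
python3 -m crank '[{"dp":[0.72,0.68,0],"angular":[0,0,6]},{"dp":[0.72,0.68,0],"angular":[0,0,6]},{"dp":[0.72,0.68,0],"angular":[0,0,6]},{"dp":[0.72,0.68,0],"angular":[0,0,6]},{"dp":[0.72,0.68,0],"angular":[0,0,6]},{"dp":[0.72,0.68,0],"angular":[0,0,6]},{"dp":[0.72,0.68,0],"angular":[0,0,6]},{"dp":[0.72,0.68,0],"angular":[0,0,6]},{"dp":[0.72,0.68,0],"angular":[0,0,6]},{"dp":[0.72,0.68,0],"angular":[0,0,6]},{"dp":[0.72,0.68,0],"angular":[0,0,3.5]},{"dp":[0.72,0.68,0],"angular":[0,0,0]},{"dp":[0.72,0.68,0],"angular":[0,0,0]},{"dp":[0.72,0.68,0],"angular":[0,0,0]},{"dp":[0.72,0.68,0],"angular":[0,0,0]},{"dp":[0.72,0.68,0],"angular":[0,0,0]},{"dp":[0.72,0.68,0],"angular":[0,0,0]},{"dp":[0.72,0.68,0],"angular":[0,0,0]},{"dp":[0,0,0],"angular":[0,0,0]},{"dp":[0,0,0],"angular":[0,0,0]}]' 0 40
python3 - <<'E'
from h import *
d=snap("wrist");cv2.imwrite("pics/w1.png",d["image"]);np.savez("w1.npz",**d);P=cloud(d)
for c,z in(("blue",.134),("orange",.130),("green",.136),("red",.058)):
    m=mask(d["image"],c)&(abs(P[...,2]-z)<.006)
    if m.sum()<8: print(c,m.sum());continue
    m=biggest(m);a=np.argwhere(m)[:,::-1];(u,v),r=cv2.minEnclosingCircle(a.astype(np.float32));print(c,m.sum(),u,v,r,plane(d,[(u,v)],z).round(4),P[m].mean(0).round(4))
E
```

```text
t: 2.1
tcp_pos: [0.5661, -0.2315, 0.2478]
tool_rot: [0.766, 0.643, -0.0, -0.001]
force: [-0.6, -0.3, -0.0]
finger_gap: 0.999
gripper_force: 0.0
blue 2568 373.1070861816406 124.6029052734375 30.98879051208496 [[ 0.6094 -0.1867  0.134 ]] [ 0.61   -0.1872  0.1329]
orange 1650 357.29815673828125 280.9141540527344 27.76797866821289 [[ 0.5823 -0.304   0.13  ]] [ 0.5822 -0.303   0.1294]
green 519 290.20513916015625 205.91026306152344 17.46577262878418 [[ 0.5437 -0.2329  0.136 ]] [ 0.5474 -0.2328  0.1355]
red 925 366.0 181.0 18.35765838623047 [[ 0.6059 -0.2449  0.058 ]] [ 0.6065 -0.2455  0.0572]
```

View pics/w1.png

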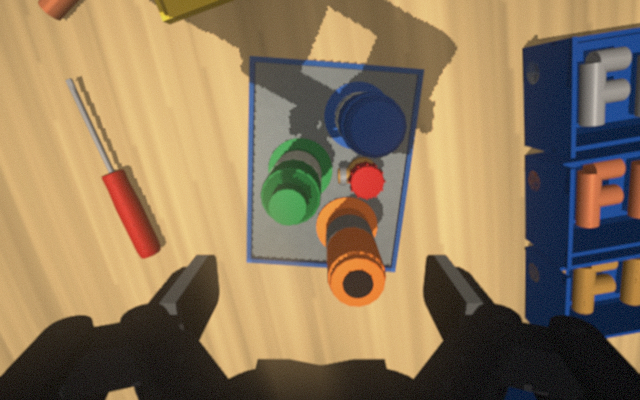

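The wrist view shows blue at (373,125), orange at (357,281), green at (290,206) and the red cap at (366,181). The valve's outlet is at (342,176), so it points roughly towards world -x. The positions agree with the top view to about 2 mm.

```bash
python3 -m crank '[{"dp":[0.73,0.74,0],"angular":[0,0,0]},{"dp":[0.73,0.74,0],"angular":[0,0,0]},{"dp":[0,0,-0.66],"angular":[0,0,0]},{"dp":[0,0,-0.66],"angular":[0,0,0]},{"dp":[0,0,-0.66],"angular":[0,0,0]},{"dp":[0,0,-0.66],"angular":[0,0,0]},{"dp":[0,0,-0.66],"angular":[0,0,0]},{"dp":[0,0,-0.66],"angular":[0,0,0]},{"dp":[0,0,-0.66],"angular":[0,0,0]},{"dp":[0,0,-0.66],"angular":[0,0,0]},{"dp":[0,0,0],"angular":[0,0,0]},{"dp":[0,0,0],"angular":[0,0,0]},{"dp":[0,0,0],"angular":[0,0,0]}]' 0 40
```

```text
t: 3.45
tcp_pos: [0.6105, -0.1886, 0.0911]
tool_rot: [0.766, 0.642, 0.0, 0.001]
force: [0.8, -0.4, 0.8]
finger_gap: 0.997
gripper_force: 0.0
```

```bash
python3 -m crank '[{"dp":[0,0,0],"angular":[0,0,0]},{"dp":[0,0,0],"angular":[0,0,0]},{"dp":[0,0,0],"angular":[0,0,0]},{"dp":[0,0,0],"angular":[0,0,0]},{"dp":[0,0,0],"angular":[0,0,0]},{"dp":[0,0,0],"angular":[0,0,0]},{"dp":[0,0,0],"angular":[0,0,0]},{"dp":[0,0,0],"angular":[0,0,0]},{"dp":[0,0,0.3],"angular":[0,0,0]},{"dp":[0,0,0.6],"angular":[0,0,0]},{"dp":[0,0,0.6],"angular":[0,0,0]},{"dp":[0,0,0.6],"angular":[0,0,0]},{"dp":[0,0,0.3],"angular":[0,0,0]}]' 1 40
```

```text
t: 4.75
tcp_pos: [0.6099, -0.1875, 0.1628]
tool_rot: [0.766, 0.643, -0.0, 0.0]
force: [-0.4, -0.3, -3.0]
finger_gap: 0.553
gripper_force: 41.7
```

```bash
python3 -m crank '[{"dp":[-0.06,0.4,0],"angular":[0,0,0]},{"dp":[-0.13,0.9,0],"angular":[0,0,0]},{"dp":[-0.13,0.9,0],"angular":[0,0,0]},{"dp":[-0.13,0.9,0],"angular":[0,0,0]},{"dp":[-0.13,0.9,0],"angular":[0,0,0]},{"dp":[-0.13,0.9,0],"angular":[0,0,0]},{"dp":[-0.13,0.9,0],"angular":[0,0,0]},{"dp":[-0.13,0.9,0],"angular":[0,0,0]},{"dp":[-0.13,0.9,0],"angular":[0,0,0]},{"dp":[-0.13,0.9,0],"angular":[0,0,0]},{"dp":[-0.13,0.9,0],"angular":[0,0,0]},{"dp":[-0.13,0.9,0],"angular":[0,0,0]},{"dp":[-0.13,0.9,0],"angular":[0,0,0]},{"dp":[-0.13,0.9,0],"angular":[0,0,0]},{"dp":[-0.13,0.9,0],"angular":[0,0,0]},{"dp":[-0.13,0.9,0],"angular":[0,0,0]},{"dp":[-0.13,0.9,0],"angular":[0,0,0]},{"dp":[-0.13,0.9,0],"angular":[0,0,0]},{"dp":[-0.06,0.55,0],"angular":[0,0,0]},{"dp":[0,0,0],"angular":[0,0,0]}]'
```

```text
t: 6.75
tcp_pos: [0.5385, 0.302, 0.1609]
tool_rot: [0.765, 0.644, -0.001, -0.001]
force: [0.1, -0.5, -2.4]
finger_gap: 0.555
gripper_force: 41.8
```

```bash
python3 -m crank '[{"dp":[0.12,-0.05,-0.5],"angular":[0,0,0]},{"dp":[0,0,-0.6],"angular":[0,0,0]},{"dp":[0,0,-0.6],"angular":[0,0,0]},{"dp":[0,0,-0.4],"angular":[0,0,0]},{"dp":[0,0,-0.2],"angular":[0,0,0]},{"dp":[0,0,-0.15],"angular":[0,0,0]},{"dp":[0,0,-0.08],"angular":[0,0,0]},{"dp":[0,0,0],"angular":[0,0,0]},{"dp":[0,0,0],"angular":[0,0,0]}]'
```

```text
t: 7.65
tcp_pos: [0.5442, 0.2985, 0.0867]
tool_rot: [0.766, 0.643, 0.001, 0.0]
force: [0.2, -0.2, -4.2]
finger_gap: 0.55
gripper_force: 41.8
```

```bash
python3 -m crank '[{"dp":[0,0,-0.05],"angular":[0,0,0]},{"dp":[0,0,-0.05],"angular":[0,0,0]},{"dp":[0,0,0],"angular":[0,0,0]},{"dp":[0,0,0],"angular":[0,0,0]}]'
```

```text
t: 8.05
tcp_pos: [0.5441, 0.2986, 0.084]
tool_rot: [0.766, 0.643, 0.001, 0.0]
force: [-0.6, 0.3, 3.5]
finger_gap: 0.551
gripper_force: 41.9
```

```bash
python3 -m crank '[{"dp":[0,0,0],"angular":[0,0,0]},{"dp":[0,0,0],"angular":[0,0,0]},{"dp":[0,0,0],"angular":[0,0,0]},{"dp":[0,0,0],"angular":[0,0,0]},{"dp":[0,0,0],"angular":[0,0,0]},{"dp":[0,0,0],"angular":[0,0,0]},{"dp":[0,0,0.3],"angular":[0,0,0]},{"dp":[0,0,0.7],"angular":[0,0,0]},{"dp":[0,0,0.7],"angular":[0,0,0]},{"dp":[0,0,0.7],"angular":[0,0,0]},{"dp":[0,0,0.7],"angular":[0,0,0]},{"dp":[0,0,0.7],"angular":[0,0,0]},{"dp":[0,0,0.7],"angular":[0,0,0]},{"dp":[0,0,0.7],"angular":[0,0,0]}]' 0 40 && python3 -m crank '[{"dp":[0,-0.88,0],"angular":[0,0,0]},{"dp":[0,-0.88,0],"angular":[0,0,0]},{"dp":[0,-0.88,0],"angular":[0,0,0]},{"dp":[0,-0.88,0],"angular":[0,0,0]},{"dp":[0,-0.88,0],"angular":[0,0,0]},{"dp":[0,-0.88,0],"angular":[0,0,0]},{"dp":[0,-0.88,0],"angular":[0,0,0]},{"dp":[0,-0.88,0],"angular":[0,0,0]},{"dp":[0,-0.88,0],"angular":[0,0,0]},{"dp":[0,-0.88,0],"angular":[0,0,0]},{"dp":[0,-0.88,0],"angular":[0,0,0]},{"dp":[0,-0.88,0],"angular":[0,0,0]},{"dp":[0,-0.88,0],"angular":[0,0,0]},{"dp":[0,-0.88,0],"angular":[0,0,0]},{"dp":[0,-0.88,0],"angular":[0,0,0]},{"dp":[0,-0.88,0],"angular":[0,0,0]},{"dp":[0,-0.88,0],"angular":[0,0,0]},{"dp":[0,-0.88,0],"angular":[0,0,0]},{"dp":[0,-0.88,0],"angular":[0,0,0]},{"dp":[0,-0.88,0],"angular":[0,0,0]}]'; python3 -m crank '[{"dp":[0,0,0],"angular":[0,0,0]}]'
```

```text
t: 9.45
tcp_pos: [0.5436, 0.2983, 0.2407]
tool_rot: [0.766, 0.643, 0.0, 0.0]
force: [0.8, 0.9, 0.5]
finger_gap: 1.002
gripper_force: 0.0
t: 11.45
tcp_pos: [0.5436, -0.2307, 0.2398]
tool_rot: [0.766, 0.643, 0.0, 0.0]
force: [0.2, -0.5, 0.6]
finger_gap: 1.001
gripper_force: 0.0
t: 11.55
tcp_pos: [0.5441, -0.2332, 0.2398]
tool_rot: [0.767, 0.641, -0.0, 0.002]
force: [-0.0, -0.0, 0.4]
finger_gap: 1.0
gripper_force: 0.0
```

```bash
python3 -m crank '[{"dp":[-0.03,0,-0.5],"angular":[0,0,0]},{"dp":[0,0,-0.7],"angular":[0,0,0]},{"dp":[0,0,-0.7],"angular":[0,0,0]},{"dp":[0,0,-0.7],"angular":[0,0,0]},{"dp":[0,0,-0.7],"angular":[0,0,0]},{"dp":[0,0,-0.7],"angular":[0,0,0]},{"dp":[0,0,-0.6],"angular":[0,0,0]},{"dp":[0,0,-0.35],"angular":[0,0,0]},{"dp":[0,0,0],"angular":[0,0,0]},{"dp":[0,0,0],"angular":[0,0,0]}]' && python3 -m crank '[{"dp":[0,0,0],"angular":[0,0,0]},{"dp":[0,0,0],"angular":[0,0,0]},{"dp":[0,0,0],"angular":[0,0,0]},{"dp":[0,0,0],"angular":[0,0,0]},{"dp":[0,0,0],"angular":[0,0,0]},{"dp":[0,0,0],"angular":[0,0,0]},{"dp":[0,0,0],"angular":[0,0,0]}]' 1 40 && python3 -m crank '[{"dp":[0,0,0.3],"angular":[0,0,0]},{"dp":[0,0,0.6],"angular":[0,0,0]},{"dp":[0,0,0.6],"angular":[0,0,0]},{"dp":[0,0,0.6],"angular":[0,0,0]},{"dp":[0,0,0.4],"angular":[0,0,0]},{"dp":[0,0,0],"angular":[0,0,0]}]'
```

```text
t: 12.55
tcp_pos: [0.5432, -0.2295, 0.0911]
tool_rot: [0.766, 0.643, 0.0, 0.0]
force: [-0.1, -0.0, 0.8]
finger_gap: 1.003
gripper_force: 0.0
t: 13.25
tcp_pos: [0.5429, -0.2299, 0.0915]
tool_rot: [0.766, 0.643, 0.0, 0.0]
force: [-1.7, 1.1, 5.3]
finger_gap: 0.552
gripper_force: 40.6
t: 13.85
tcp_pos: [0.5438, -0.2302, 0.1673]
tool_rot: [0.766, 0.643, 0.001, 0.002]
force: [0.5, -1.0, -3.0]
finger_gap: 0.556
gripper_force: 41.6
```

```bash
python3 -m crank '[{"dp":[0,0.4,0],"angular":[0,0,0]},{"dp":[-0.01,0.9,0],"angular":[0,0,0]},{"dp":[-0.01,0.9,0],"angular":[0,0,0]},{"dp":[-0.01,0.9,0],"angular":[0,0,0]},{"dp":[-0.01,0.9,0],"angular":[0,0,0]},{"dp":[-0.01,0.9,0],"angular":[0,0,0]},{"dp":[-0.01,0.9,0],"angular":[0,0,0]},{"dp":[-0.01,0.9,0],"angular":[0,0,0]},{"dp":[-0.01,0.9,0],"angular":[0,0,0]},{"dp":[-0.01,0.9,0],"angular":[0,0,0]},{"dp":[-0.01,0.9,0],"angular":[0,0,0]},{"dp":[-0.01,0.9,0],"angular":[0,0,0]},{"dp":[-0.01,0.9,0],"angular":[0,0,0]},{"dp":[-0.01,0.9,0],"angular":[0,0,0]},{"dp":[-0.01,0.9,0],"angular":[0,0,0]},{"dp":[-0.01,0.9,0],"angular":[0,0,0]},{"dp":[-0.01,0.9,0],"angular":[0,0,0]},{"dp":[0,0.7,0],"angular":[0,0,0]},{"dp":[0,0.27,0],"angular":[0,0,0]},{"dp":[0,0,0],"angular":[0,0,0]}]' && python3 -m crank '[{"dp":[0,0,-0.4],"angular":[0,0,0]},{"dp":[0,0,-0.6],"angular":[0,0,0]},{"dp":[0,0,-0.6],"angular":[0,0,0]},{"dp":[0,0,-0.5],"angular":[0,0,0]},{"dp":[0,0,-0.3],"angular":[0,0,0]},{"dp":[0,0,-0.2],"angular":[0,0,0]},{"dp":[0,0,-0.1],"angular":[0,0,0]},{"dp":[0,0,0],"angular":[0,0,0]},{"dp":[0,0,0],"angular":[0,0,0]}]'
```

```text
t: 15.85
tcp_pos: [0.5368, 0.2445, 0.1645]
tool_rot: [0.765, 0.644, -0.001, -0.0]
force: [-0.2, -0.2, -2.3]
finger_gap: 0.552
gripper_force: 41.6
t: 16.75
tcp_pos: [0.5386, 0.2434, 0.085]
tool_rot: [0.766, 0.643, 0.001, 0.0]
force: [0.3, 0.2, -3.1]
finger_gap: 0.551
gripper_force: 41.7
```

```bash
python3 -m crank '[{"dp":[0,0,-0.04],"angular":[0,0,0]},{"dp":[0,0,0],"angular":[0,0,0]},{"dp":[0,0,0],"angular":[0,0,0]}]' && python3 -m crank '[{"dp":[0,0,0],"angular":[0,0,0]},{"dp":[0,0,0],"angular":[0,0,0]},{"dp":[0,0,0],"angular":[0,0,0]},{"dp":[0,0,0],"angular":[0,0,0]},{"dp":[0,0,0],"angular":[0,0,0]},{"dp":[0,0,0],"angular":[0,0,0]},{"dp":[0,0,0.3],"angular":[0,0,0]},{"dp":[0,0,0.7],"angular":[0,0,0]},{"dp":[0,0,0.7],"angular":[0,0,0]},{"dp":[0,0,0.7],"angular":[0,0,0]},{"dp":[0,0,0.7],"angular":[0,0,0]},{"dp":[0,0,0.7],"angular":[0,0,0]},{"dp":[0,0,0.7],"angular":[0,0,0]},{"dp":[0,0,0.7],"angular":[0,0,0]}]' 0 40 && python3 -m crank '[{"dp":[0.07,-0.91,0],"angular":[0,0,0]},{"dp":[0.07,-0.91,0],"angular":[0,0,0]},{"dp":[0.07,-0.91,0],"angular":[0,0,0]},{"dp":[0.07,-0.91,0],"angular":[0,0,0]},{"dp":[0.07,-0.91,0],"angular":[0,0,0]},{"dp":[0.07,-0.91,0],"angular":[0,0,0]},{"dp":[0.07,-0.91,0],"angular":[0,0,0]},{"dp":[0.07,-0.91,0],"angular":[0,0,0]},{"dp":[0.07,-0.91,0],"angular":[0,0,0]},{"dp":[0.07,-0.91,0],"angular":[0,0,0]},{"dp":[0.07,-0.91,0],"angular":[0,0,0]},{"dp":[0.07,-0.91,0],"angular":[0,0,0]},{"dp":[0.07,-0.91,0],"angular":[0,0,0]},{"dp":[0.07,-0.91,0],"angular":[0,0,0]},{"dp":[0.07,-0.91,0],"angular":[0,0,0]},{"dp":[0.07,-0.91,0],"angular":[0,0,0]},{"dp":[0.07,-0.91,0],"angular":[0,0,0]},{"dp":[0.07,-0.91,0],"angular":[0,0,0]},{"dp":[0.07,-0.91,0],"angular":[0,0,0]},{"dp":[0.07,-0.91,0],"angular":[0,0,0]}]'; python3 -m crank '[{"dp":[0,0,0],"angular":[0,0,0]},{"dp":[0,0,0],"angular":[0,0,0]}]'
```

```text
t: 17.05
tcp_pos: [0.5386, 0.2436, 0.0845]
tool_rot: [0.766, 0.643, 0.001, 0.0]
force: [-1.9, -0.4, 6.0]
finger_gap: 0.553
gripper_force: 42.2
t: 18.45
tcp_pos: [0.5378, 0.2434, 0.2409]
tool_rot: [0.766, 0.643, 0.0, 0.0]
force: [-0.3, -0.4, -0.0]
finger_gap: 0.998
gripper_force: 0.0
t: 20.45
tcp_pos: [0.5799, -0.3036, 0.24]
tool_rot: [0.766, 0.643, 0.0, 0.0]
force: [-0.4, 0.7, -0.2]
finger_gap: 0.999
gripper_force: 0.0
t: 20.65
tcp_pos: [0.5796, -0.3028, 0.2395]
tool_rot: [0.767, 0.642, 0.0, -0.0]
force: [-0.2, 0.4, -0.2]
finger_gap: 1.0
gripper_force: 0.0
```

```bash
python3 -m crank '[{"dp":[0.08,0,-0.5],"angular":[0,0,0]},{"dp":[0,0,-0.7],"angular":[0,0,0]},{"dp":[0,0,-0.7],"angular":[0,0,0]},{"dp":[0,0,-0.7],"angular":[0,0,0]},{"dp":[0,0,-0.7],"angular":[0,0,0]},{"dp":[0,0,-0.7],"angular":[0,0,0]},{"dp":[0,0,-0.6],"angular":[0,0,0]},{"dp":[0,0,-0.35],"angular":[0,0,0]},{"dp":[0,0,0],"angular":[0,0,0]},{"dp":[0,0,0],"angular":[0,0,0]}]' && python3 -m crank '[{"dp":[0,0,0],"angular":[0,0,0]},{"dp":[0,0,0],"angular":[0,0,0]},{"dp":[0,0,0],"angular":[0,0,0]},{"dp":[0,0,0],"angular":[0,0,0]},{"dp":[0,0,0],"angular":[0,0,0]},{"dp":[0,0,0],"angular":[0,0,0]},{"dp":[0,0,0],"angular":[0,0,0]}]' 1 40 && python3 -m crank '[{"dp":[0,0,0.3],"angular":[0,0,0]},{"dp":[0,0,0.6],"angular":[0,0,0]},{"dp":[0,0,0.6],"angular":[0,0,0]},{"dp":[0,0,0.6],"angular":[0,0,0]},{"dp":[0,0,0.6],"angular":[0,0,0]},{"dp":[0,0,0.3],"angular":[0,0,0]},{"dp":[0,0,0],"angular":[0,0,0]}]'
```

```text
t: 21.65
tcp_pos: [0.5827, -0.3021, 0.0909]
tool_rot: [0.766, 0.643, 0.0, 0.0]
force: [0.7, 0.5, 0.5]
finger_gap: 0.999
gripper_force: 0.0
t: 22.35
tcp_pos: [0.5829, -0.303, 0.092]
tool_rot: [0.766, 0.643, 0.0, 0.001]
force: [-0.6, 0.4, 5.8]
finger_gap: 0.552
gripper_force: 41.5
t: 23.05
tcp_pos: [0.5829, -0.3029, 0.1821]
tool_rot: [0.766, 0.643, 0.0, 0.001]
force: [-0.4, -0.2, -3.0]
finger_gap: 0.555
gripper_force: 41.6
```

```bash
python3 -m crank '[{"dp":[0,0.4,0],"angular":[0,0,0]},{"dp":[-0.09,0.9,0],"angular":[0,0,0]},{"dp":[-0.09,0.9,0],"angular":[0,0,0]},{"dp":[-0.09,0.9,0],"angular":[0,0,0]},{"dp":[-0.09,0.9,0],"angular":[0,0,0]},{"dp":[-0.09,0.9,0],"angular":[0,0,0]},{"dp":[-0.09,0.9,0],"angular":[0,0,0]},{"dp":[-0.09,0.9,0],"angular":[0,0,0]},{"dp":[-0.09,0.9,0],"angular":[0,0,0]},{"dp":[-0.09,0.9,0],"angular":[0,0,0]},{"dp":[-0.09,0.9,0],"angular":[0,0,0]},{"dp":[-0.09,0.9,0],"angular":[0,0,0]},{"dp":[-0.09,0.9,0],"angular":[0,0,0]},{"dp":[-0.09,0.9,0],"angular":[0,0,0]},{"dp":[-0.09,0.9,0],"angular":[0,0,0]},{"dp":[-0.09,0.9,0],"angular":[0,0,0]},{"dp":[-0.09,0.9,0],"angular":[0,0,0]},{"dp":[-0.09,0.9,0],"angular":[0,0,0]},{"dp":[0,0.4,0],"angular":[0,0,0]},{"dp":[0,0,0],"angular":[0,0,0]}]' && python3 -m crank '[{"dp":[0,0,-0.4],"angular":[0,0,0]},{"dp":[0,0,-0.6],"angular":[0,0,0]},{"dp":[0,0,-0.6],"angular":[0,0,0]},{"dp":[0,0,-0.6],"angular":[0,0,0]},{"dp":[0,0,-0.5],"angular":[0,0,0]},{"dp":[0,0,-0.3],"angular":[0,0,0]},{"dp":[0,0,-0.1],"angular":[0,0,0]},{"dp":[0,0,-0.05],"angular":[0,0,0]},{"dp":[0,0,0],"angular":[0,0,0]},{"dp":[0,0,0],"angular":[0,0,0]}]'
```

```text
t: 25.05
tcp_pos: [0.5353, 0.1821, 0.1799]
tool_rot: [0.765, 0.644, -0.001, -0.001]
force: [-0.1, -0.0, -2.7]
finger_gap: 0.556
gripper_force: 41.6
t: 26.05
tcp_pos: [0.537, 0.1804, 0.087]
tool_rot: [0.766, 0.643, 0.001, 0.0]
force: [0.1, 0.9, -2.1]
finger_gap: 0.551
gripper_force: 41.6
```

```bash
python3 -m crank '[{"dp":[0,0,-0.07],"angular":[0,0,0]},{"dp":[0,0,0],"angular":[0,0,0]},{"dp":[0,0,0],"angular":[0,0,0]}]' && python3 -m crank '[{"dp":[0,0,0],"angular":[0,0,0]},{"dp":[0,0,0],"angular":[0,0,0]},{"dp":[0,0,0],"angular":[0,0,0]},{"dp":[0,0,0],"angular":[0,0,0]},{"dp":[0,0,0],"angular":[0,0,0]},{"dp":[0,0,0],"angular":[0,0,0]},{"dp":[0,0,0.3],"angular":[0,0,0]},{"dp":[0,0,0.7],"angular":[0,0,0]},{"dp":[0,0,0.7],"angular":[0,0,0]},{"dp":[0,0,0.7],"angular":[0,0,0]},{"dp":[0,0,0.7],"angular":[0,0,0]},{"dp":[0,0,0.7],"angular":[0,0,0]},{"dp":[0,0,0.7],"angular":[0,0,0]},{"dp":[0,0,0.7],"angular":[0,0,0]}]' 0 40 && python3 -m crank '[{"dp":[0.07,-0.93,0],"angular":[0,0,0]},{"dp":[0.07,-0.93,0],"angular":[0,0,0]},{"dp":[0.07,-0.93,0],"angular":[0,0,0]},{"dp":[0.07,-0.93,0],"angular":[0,0,0]},{"dp":[0.07,-0.93,0],"angular":[0,0,0]},{"dp":[0.07,-0.93,0],"angular":[0,0,0]},{"dp":[0.07,-0.93,0],"angular":[0,0,0]},{"dp":[0.07,-0.93,0],"angular":[0,0,0]},{"dp":[0.07,-0.93,0],"angular":[0,0,0]},{"dp":[0.07,-0.93,0],"angular":[0,0,0]},{"dp":[0.07,-0.93,0],"angular":[0,0,0]},{"dp":[0.07,-0.93,0],"angular":[0,0,0]},{"dp":[0.07,-0.93,0],"angular":[0,0,0]},{"dp":[0.07,-0.93,0],"angular":[0,0,0]},{"dp":[0.07,-0.93,0],"angular":[0,0,0]},{"dp":[0,0,0],"angular":[0,0,0]},{"dp":[0,0,0],"angular":[0,0,0]},{"dp":[0,0,0],"angular":[0,0,0]}]'
cat > look.py <<'E'
from h import *
def discs(n,save):
    d=snap(n);img=d["image"];cv2.imwrite(f"pics/{save}.png",img);np.savez(save+".npz",**d);P=cloud(d)
    near=np.linalg.norm(P[...,:2]-(.575,-.24),axis=2)<.11
    for c in("blue","orange","green"):
        m=mask(img,c,100,25)&near&(abs(P[...,2]-.010)<.008)
        m=cv2.morphologyEx(m.astype(np.uint8),cv2.MORPH_OPEN,np.ones((5,5)))>0
        if m.sum()<50: print(c,"none");continue
        m=biggest(m);ct=max(cv2.findContours(m.astype(np.uint8),0,1)[0],key=cv2.contourArea)
        e=cv2.fitEllipse(cv2.convexHull(ct));q=plane(d,ct,.010)
        print(n,c,m.sum(),np.round(e[0],1),"disc",plane(d,[e[0]],.010).round(4)[0],"extent",np.ptp(q,axis=0).round(4)[:2])
    m=mask(img,"red")&(abs(P[...,2]-.05)<.012)&near
    if m.sum()>30:
        m=biggest(m);(u,v),r=cv2.minEnclosingCircle(np.argwhere(m&(P[...,2]>.053))[:,::-1].astype(np.float32));print(n,"valve",u,v,r,plane(d,[(u,v)],.058).round(4))
    for c,z in(("blue",.127),("orange",.123),("green",.129)):
        m=mask(img,c)&(abs(P[...,2]-z)<.006)&(np.linalg.norm(P[...,:2]-(.539,.24),axis=2)<.13)
        if m.sum()>50: print(n,c,"can on mat",P[biggest(m)].mean(0).round(4))
    return d,P
E
python3 - <<'E'
from look import *
discs("top","top2");d,P=discs("wrist","w2")
cv2.imwrite("pics/w2c.png",cv2.resize(d["image"][80:330,200:520],(800,625))[:600])
E
```

```text
t: 26.35
tcp_pos: [0.5373, 0.1806, 0.085]
tool_rot: [0.766, 0.643, 0.001, 0.001]
force: [0.5, 0.5, 0.8]
finger_gap: 0.552
gripper_force: 41.7
t: 27.75
tcp_pos: [0.5363, 0.1804, 0.2418]
tool_rot: [0.766, 0.643, 0.0, 0.0]
force: [0.3, 0.2, -0.4]
finger_gap: 1.001
gripper_force: 0.0
t: 29.55
tcp_pos: [0.5676, -0.237, 0.2404]
tool_rot: [0.766, 0.643, 0.0, -0.001]
force: [0.2, -0.8, 0.2]
finger_gap: 1.0
gripper_force: 0.0
top blue 911 [407.2 170.7] disc [ 0.6114 -0.1886  0.01  ] extent [0.0666 0.0665]
orange none
top green 519 [426.  201.7] disc [ 0.55   -0.2228  0.01  ] extent [0.0589 0.0476]
top valve 442.5479431152344 166.61643981933594 9.193351745605469 [[ 0.6062 -0.2446  0.058 ]]
wrist blue 3586 [355.4 110.3] disc [ 0.6107 -0.1879  0.01  ] extent [0.0659 0.0663]
wrist orange 2934 [344.6 223.6] disc [ 0.5819 -0.3041  0.01  ] extent [0.0681 0.0692]
wrist green 3132 [297.  165.8] disc [ 0.5434 -0.2328  0.01  ] extent [0.0656 0.0658]
wrist valve 365.186279296875 177.813720703125 18.61147689819336 [[ 0.6067 -0.2451  0.058 ]]
```

View pics/w2.png

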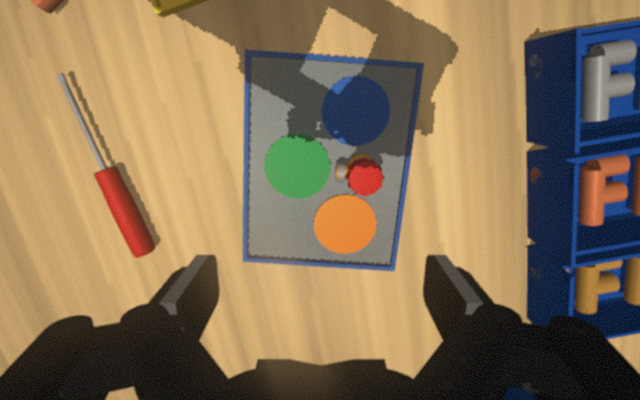

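View pics/top2.png

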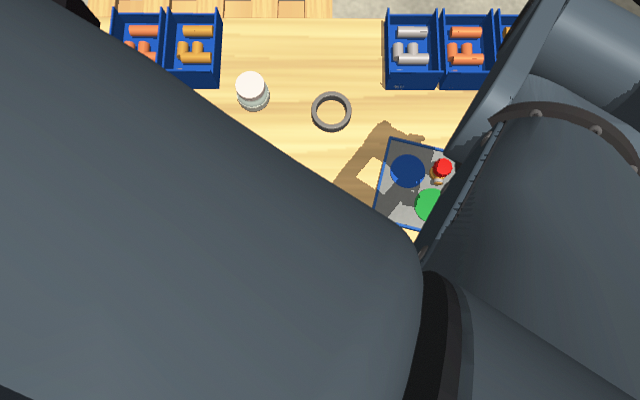

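The discs show cleanly: blue (355,110), green (297,166) and orange (345,224), with the red cap at (365,178) and the outlet at (341,171). In the top view the arm hides the mat, so I'll use the scene camera for the cans.

Run:
```python
from look import *
d=dict(np.load("w2.npz"));q=plane(d,[(338,171)],.026)[0];v=q[:2]-(.6064,-.2448);print("outlet tip",q,np.hypot(*v),np.degrees(np.arctan2(v[1],v[0])))
discs("scene","scene2")
```

```text
outlet tip [ 0.58393031 -0.24188494  0.026     ] 0.022657989040740307 172.60812465786117
blue none
scene orange 746 [186.4 256.5] disc [ 0.5849 -0.3051  0.01  ] extent [0.0693 0.0677]
scene green 408 [221.2 232.6] disc [ 0.5427 -0.2301  0.01  ] extent [0.0631 0.057 ]
scene valve 214.23077392578125 243.92308044433594 8.301025390625 [[ 0.6133 -0.2465  0.058 ]]
scene blue can on mat [0.5517 0.2931 0.1265]
scene orange can on mat [0.5432 0.1744 0.1222]
scene green can on mat [0.5413 0.2382 0.1283]
```

```bash
python3 -m crank '[{"dp":[0.11,-0.02,0],"angular":[0,0,-7]},{"dp":[0.11,-0.02,0],"angular":[0,0,-7]},{"dp":[0.11,-0.02,0],"angular":[0,0,-7]},{"dp":[0.11,-0.02,0],"angular":[0,0,-7]},{"dp":[0.11,-0.02,0],"angular":[0,0,-7]},{"dp":[0.11,-0.02,0],"angular":[0,0,-7]},{"dp":[0.11,-0.02,0],"angular":[0,0,-7]},{"dp":[0.11,-0.02,0],"angular":[0,0,-7]},{"dp":[0.11,-0.02,0],"angular":[0,0,-7]},{"dp":[0.11,-0.02,0],"angular":[0,0,-7]},{"dp":[0.11,-0.02,0],"angular":[0,0,-7]},{"dp":[0.11,-0.02,0],"angular":[0,0,-7]},{"dp":[0,0,-0.7],"angular":[0,0,0]},{"dp":[0,0,-0.7],"angular":[0,0,0]},{"dp":[0,0,-0.7],"angular":[0,0,0]},{"dp":[0,0,-0.7],"angular":[0,0,0]},{"dp":[0,0,0],"angular":[0,0,0]},{"dp":[0,0,0],"angular":[0,0,0]},{"dp":[0,0,0],"angular":[0,0,0]}]'
python3 - <<'E'
from look import *
discs("wrist","w3");print(sense()["tcp_pos"])
E
```

```text
t: 31.6
tcp_pos: [0.6085, -0.2454, 0.1576]
tool_rot: [0.999, -0.035, 0.001, 0.001]
force: [-0.0, -0.3, 0.3]
finger_gap: 1.0
gripper_force: 0.0
wrist blue 5130 [250.2 186.7] disc [ 0.6122 -0.1892  0.01  ] extent [0.0662 0.0668]
wrist orange 2587 [395.8 215. ] disc [ 0.5798 -0.3061  0.01  ] extent [0.0509 0.0659]
wrist green 4126 [312.1 259.4] disc [ 0.5445 -0.234   0.01  ] extent [0.0655 0.0656]
wrist valve 321.5946044921875 204.21621704101562 24.624736785888672 [[ 0.6087 -0.2463  0.058 ]]
[ 0.60854197 -0.24555461  0.15781496]
```

View pics/w3.png

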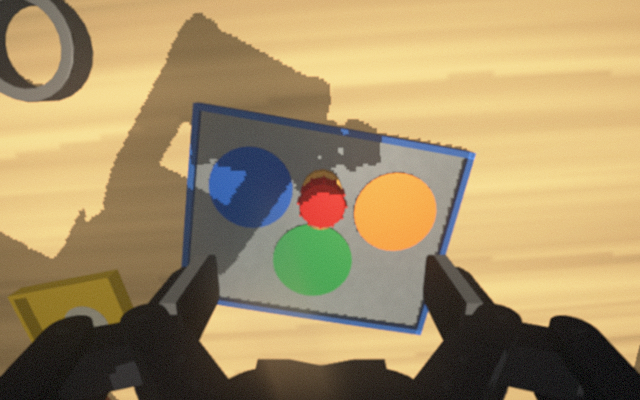

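The valve cap at (322,204) is centred between the fingers, and the outlet is hidden on the near side, so the line is clear. I'll go down and grip.

```bash
python3 -m crank '[{"dp":[-0.03,0,-0.4],"angular":[0,0,0]},{"dp":[0,0,-0.7],"angular":[0,0,0]},{"dp":[0,0,-0.7],"angular":[0,0,0]},{"dp":[0,0,-0.7],"angular":[0,0,0]},{"dp":[0,0,-0.6],"angular":[0,0,0]},{"dp":[0,0,-0.4],"angular":[0,0,0]},{"dp":[0,0,-0.25],"angular":[0,0,0]},{"dp":[0,0,0],"angular":[0,0,0]},{"dp":[0,0,0],"angular":[0,0,0]}]' && python3 -m crank '[{"dp":[0,0,0],"angular":[0,0,0]},{"dp":[0,0,0],"angular":[0,0,0]},{"dp":[0,0,0],"angular":[0,0,0]},{"dp":[0,0,0],"angular":[0,0,0]},{"dp":[0,0,0],"angular":[0,0,0]},{"dp":[0,0,0],"angular":[0,0,0]},{"dp":[0,0,0],"angular":[0,0,0]},{"dp":[0,0,0],"angular":[0,0,0]}]' 1 40
```

```text
t: 32.55
tcp_pos: [0.6071, -0.2455, 0.0442]
tool_rot: [0.999, -0.035, 0.0, 0.0]
force: [-1.2, 0.1, 0.2]
finger_gap: 0.997
gripper_force: 0.0
t: 33.35
tcp_pos: [0.607, -0.2454, 0.0443]
tool_rot: [0.999, -0.035, 0.0, 0.0]
force: [-0.2, 0.1, 5.6]
finger_gap: 0.359
gripper_force: 39.4
```

```bash
python3 -m crank '[{"dp":[0,0,0.3],"angular":[0,0,0]},{"dp":[0,0,0.6],"angular":[0,0,0]},{"dp":[0,0,0.6],"angular":[0,0,0]},{"dp":[0,0,0.5],"angular":[0,0,0]},{"dp":[0,0,0],"angular":[0,0,0]}]'
python3 - <<'E'
from h import *
for n in("top0","scene0"):
    d=dict(np.load(n+".npz"));img=d["image"];P=cloud(d);h=cv2.cvtColor(img,cv2.COLOR_BGR2HSV)
    m=biggest((h[...,1]<70)&(h[...,2]>120)&(np.linalg.norm(P[...,:2]-(.488,-.012),axis=2)<.035))
    a=np.argwhere(m)[:,::-1].astype(np.float32);e=cv2.fitEllipse(cv2.convexHull(a));print(n,m.sum(),e[0],plane(d,[e[0]],.004),np.ptp(plane(d,a,.004),axis=0))
E
```

```text
t: 33.85
tcp_pos: [0.6079, -0.2459, 0.1058]
tool_rot: [0.999, -0.035, 0.002, 0.001]
force: [0.7, -0.7, -1.8]
finger_gap: 0.363
gripper_force: 40.0
top0 396 (316.033447265625, 234.3855438232422) [[ 0.48629891 -0.0123007   0.004     ]] [0.04032827 0.04198885 0.        ]
scene0 191 (316.5135192871094, 194.50123596191406) [[ 0.4868742  -0.01238589  0.004     ]] [3.98073336e-02 4.05607660e-02 2.22044605e-16]
```

```bash
python3 -m crank '[{"dp":[-0.33,0.65,0],"angular":[0,0,0]},{"dp":[-0.34,0.65,0],"angular":[0,0,0]},{"dp":[-0.33,0.65,0],"angular":[0,0,0]},{"dp":[-0.34,0.65,0],"angular":[0,0,0]},{"dp":[-0.33,0.65,0],"angular":[0,0,0]},{"dp":[-0.34,0.65,0],"angular":[0,0,0]},{"dp":[-0.33,0.65,0],"angular":[0,0,0]},{"dp":[-0.34,0.65,0],"angular":[0,0,0]},{"dp":[-0.33,0.65,0],"angular":[0,0,0]},{"dp":[-0.34,0.65,0],"angular":[0,0,0]},{"dp":[-0.33,0.65,0],"angular":[0,0,0]},{"dp":[-0.34,0.64,0],"angular":[0,0,0]},{"dp":[0,0,0],"angular":[0,0,0]},{"dp":[0,0,0],"angular":[0,0,0]},{"dp":[0,0,-0.4],"angular":[0,0,0]},{"dp":[0,0,-0.6],"angular":[0,0,0]},{"dp":[0,0,-0.6],"angular":[0,0,0]},{"dp":[0,0,-0.3],"angular":[0,0,0]},{"dp":[0,0,-0.1],"angular":[0,0,0]},{"dp":[0,0,0],"angular":[0,0,0]}]'; python3 -m crank '[{"dp":[0,0,0],"angular":[0,0,0]}]'
```

```text
t: 35.85
tcp_pos: [0.4862, -0.012, 0.0431]
tool_rot: [0.999, -0.035, -0.0, -0.0]
force: [0.0, -0.5, -2.0]
finger_gap: 0.365
gripper_force: 40.1
t: 35.95
tcp_pos: [0.4866, -0.0119, 0.044]
tool_rot: [0.999, -0.035, 0.0, 0.0]
force: [0.2, -0.2, -2.6]
finger_gap: 0.361
gripper_force: 40.1
```

```bash
python3 -m crank '[{"dp":[0,0,-0.07],"angular":[0,0,0]},{"dp":[0,0,-0.06],"angular":[0,0,0]},{"dp":[0,0,0],"angular":[0,0,0]},{"dp":[0,0,0],"angular":[0,0,0]},{"dp":[0,0,0],"angular":[0,0,0]}]'
```

```text
t: 36.45
tcp_pos: [0.4866, -0.0117, 0.0403]
tool_rot: [0.999, -0.035, 0.001, 0.0]
force: [-0.3, -0.6, 3.4]
finger_gap: 0.36
gripper_force: 40.4
```

Contact. Release and rise to 0.24, then swing the tool back +84° and move towards the mat for a look.

```bash
python3 -m crank '[{"dp":[0,0,0],"angular":[0,0,0]},{"dp":[0,0,0],"angular":[0,0,0]},{"dp":[0,0,0],"angular":[0,0,0]},{"dp":[0,0,0],"angular":[0,0,0]},{"dp":[0,0,0],"angular":[0,0,0]},{"dp":[0,0,0],"angular":[0,0,0]},{"dp":[0,0,0],"angular":[0,0,0]},{"dp":[0,0,0.3],"angular":[0,0,0]},{"dp":[0,0,0.7],"angular":[0,0,0]},{"dp":[0,0,0.7],"angular":[0,0,0]},{"dp":[0,0,0.7],"angular":[0,0,0]},{"dp":[0,0,0.7],"angular":[0,0,0]},{"dp":[0,0,0.7],"angular":[0,0,0]},{"dp":[0,0,0.7],"angular":[0,0,0]},{"dp":[0,0,0.7],"angular":[0,0,0]},{"dp":[0,0,0.7],"angular":[0,0,0]},{"dp":[0,0,0.7],"angular":[0,0,0]},{"dp":[0,0,0.7],"angular":[0,0,0]}]' 0 40 && python3 -m crank '[{"dp":[0.13,0.4,0],"angular":[0,0,7]},{"dp":[0.13,0.4,0],"angular":[0,0,7]},{"dp":[0.13,0.4,0],"angular":[0,0,7]},{"dp":[0.13,0.4,0],"angular":[0,0,7]},{"dp":[0.13,0.4,0],"angular":[0,0,7]},{"dp":[0.13,0.4,0],"angular":[0,0,7]},{"dp":[0.13,0.4,0],"angular":[0,0,7]},{"dp":[0.13,0.4,0],"angular":[0,0,7]},{"dp":[0.13,0.4,0],"angular":[0,0,7]},{"dp":[0.13,0.4,0],"angular":[0,0,7]},{"dp":[0.13,0.4,0],"angular":[0,0,7]},{"dp":[0.13,0.4,0],"angular":[0,0,7]},{"dp":[0,0,0],"angular":[0,0,0]},{"dp":[0,0,0],"angular":[0,0,0]},{"dp":[0,0,0],"angular":[0,0,0]}]'
python3 - <<'E'
from look import *
for n,k in(("wrist","w4"),("scene","scene4")):
    d,P=discs(n,k)
    m=mask(d["image"],"red")&(np.linalg.norm(P[...,:2]-(.487,-.012),axis=2)<.04)&(P[...,2]>.035)
    if m.sum()>20:
        print(n,"valve",P[m].mean(0))
E
```

```text
t: 38.25
tcp_pos: [0.4856, -0.0114, 0.2603]
tool_rot: [0.999, -0.035, 0.0, 0.0]
force: [-0.7, -0.5, 0.4]
finger_gap: 0.997
gripper_force: 0.0
t: 39.75
tcp_pos: [0.5325, 0.1319, 0.259]
tool_rot: [0.767, 0.642, -0.0, -0.0]
force: [1.0, 0.4, 0.3]
finger_gap: 1.003
gripper_force: 0.0
wrist blue 152 [412.8 369.7] disc [ 0.6035 -0.1631  0.01  ] extent [0.0237 0.0179]
orange none
green none
wrist orange can on mat [0.5366 0.1781 0.1225]
wrist green can on mat [0.537  0.2397 0.1283]
scene blue 738 [247.9 253.8] disc [ 0.6137 -0.1889  0.01  ] extent [0.0674 0.067 ]
scene orange 742 [186.5 256.4] disc [ 0.585  -0.3048  0.01  ] extent [0.0693 0.0656]
scene green 625 [219.6 234.4] disc [ 0.5465 -0.234   0.01  ] extent [0.0674 0.065 ]
scene blue can on mat [0.5516 0.2928 0.1266]
scene orange can on mat [0.5431 0.1738 0.1221]
scene green can on mat [0.5414 0.2383 0.1286]
scene valve [ 0.49100989 -0.01323997  0.05418485]
```

View pics/w4.png

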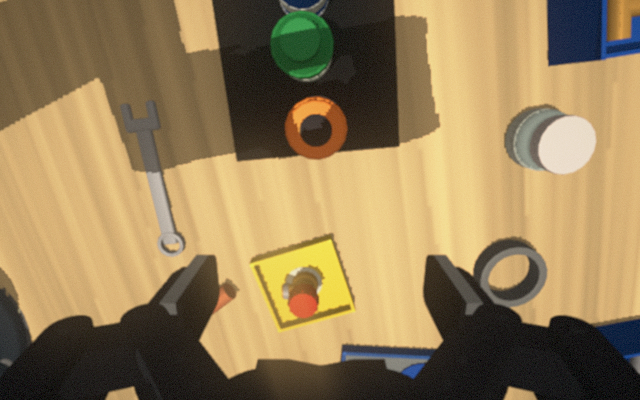

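View pics/scene4.png

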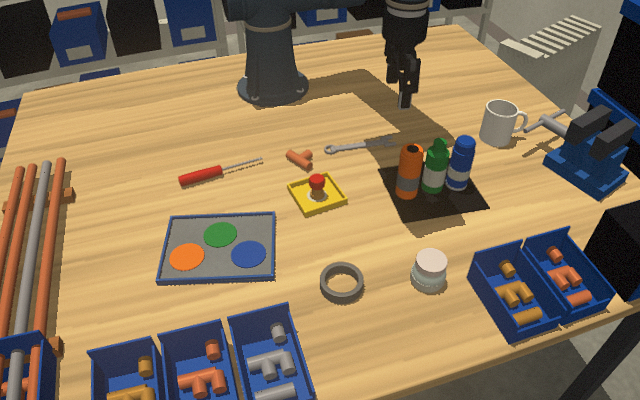

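Both views agree: the valve stands upright on the yellow tray at scene (317,183), and the three cans stand on the mat at scene (409,170), (435,168) and (460,163). Next I return the orange can.

```bash
python3 -m crank '[{"dp":[0.08,0.8,0],"angular":[0,0,0]},{"dp":[0.07,0.8,0],"angular":[0,0,0]},{"dp":[0,0,0],"angular":[0,0,0]},{"dp":[0,0,-0.4],"angular":[0,0,0]},{"dp":[0,0,-0.7],"angular":[0,0,0]},{"dp":[0,0,-0.7],"angular":[0,0,0]},{"dp":[0,0,-0.7],"angular":[0,0,0]},{"dp":[0,0,-0.7],"angular":[0,0,0]},{"dp":[0,0,-0.7],"angular":[0,0,0]},{"dp":[0,0,-0.7],"angular":[0,0,0]},{"dp":[0,0,-0.7],"angular":[0,0,0]},{"dp":[0,0,-0.4],"angular":[0,0,0]},{"dp":[0,0,0],"angular":[0,0,0]},{"dp":[0,0,0],"angular":[0,0,0]}]' && python3 -m crank '[{"dp":[0,0,-0.1],"angular":[0,0,0]},{"dp":[0,0,-0.1],"angular":[0,0,0]},{"dp":[0,0,0],"angular":[0,0,0]},{"dp":[0,0,0],"angular":[0,0,0]}]'
```

```text
t: 41.25
tcp_pos: [0.5376, 0.1799, 0.0878]
tool_rot: [0.766, 0.642, -0.0, -0.0]
force: [-0.1, 0.4, 1.0]
finger_gap: 0.997
gripper_force: 0.0
t: 41.65
tcp_pos: [0.5375, 0.1805, 0.0821]
tool_rot: [0.766, 0.643, 0.0, 0.0]
force: [-0.0, -0.1, -0.5]
finger_gap: 1.001
gripper_force: 0.0
```

```bash
python3 -m crank '[{"dp":[0,0,0],"angular":[0,0,0]},{"dp":[0,0,0],"angular":[0,0,0]},{"dp":[0,0,0],"angular":[0,0,0]},{"dp":[0,0,0],"angular":[0,0,0]},{"dp":[0,0,0],"angular":[0,0,0]},{"dp":[0,0,0],"angular":[0,0,0]},{"dp":[0,0,0],"angular":[0,0,0]},{"dp":[0,0,0.3],"angular":[0,0,0]},{"dp":[0,0,0.6],"angular":[0,0,0]},{"dp":[0,0,0.6],"angular":[0,0,0]},{"dp":[0,0,0.6],"angular":[0,0,0]},{"dp":[0,0,0.4],"angular":[0,0,0]},{"dp":[0,0,0.3],"angular":[0,0,0]},{"dp":[0,0,0],"angular":[0,0,0]}]' 1 40 && python3 -m crank '[{"dp":[0.02,-0.4,0],"angular":[0,0,0]},{"dp":[0.085,-0.9,0],"angular":[0,0,0]},{"dp":[0.085,-0.9,0],"angular":[0,0,0]},{"dp":[0.085,-0.9,0],"angular":[0,0,0]},{"dp":[0.085,-0.9,0],"angular":[0,0,0]},{"dp":[0.085,-0.9,0],"angular":[0,0,0]},{"dp":[0.085,-0.9,0],"angular":[0,0,0]},{"dp":[0.085,-0.9,0],"angular":[0,0,0]},{"dp":[0.085,-0.9,0],"angular":[0,0,0]},{"dp":[0.085,-0.9,0],"angular":[0,0,0]},{"dp":[0.085,-0.9,0],"angular":[0,0,0]},{"dp":[0.085,-0.9,0],"angular":[0,0,0]},{"dp":[0.085,-0.9,0],"angular":[0,0,0]},{"dp":[0.085,-0.9,0],"angular":[0,0,0]},{"dp":[0.085,-0.9,0],"angular":[0,0,0]},{"dp":[0.085,-0.9,0],"angular":[0,0,0]},{"dp":[0.085,-0.9,0],"angular":[0,0,0]},{"dp":[0.085,-0.9,0],"angular":[0,0,0]},{"dp":[0.02,-0.43,0],"angular":[0,0,0]},{"dp":[0,0,0],"angular":[0,0,0]}]' ; python3 -m crank '[{"dp":[0,0,0],"angular":[0,0,0]},{"dp":[0,0,0],"angular":[0,0,0]}]'
```

```text
t: 43.05
tcp_pos: [0.5381, 0.1805, 0.1668]
tool_rot: [0.766, 0.643, 0.001, 0.001]
force: [-0.2, 0.3, -3.0]
finger_gap: 0.552
gripper_force: 41.6
t: 45.05
tcp_pos: [0.5811, -0.3055, 0.1647]
tool_rot: [0.767, 0.642, -0.0, -0.001]
force: [-0.7, -0.3, -2.5]
finger_gap: 0.548
gripper_force: 41.6
t: 45.25
tcp_pos: [0.5814, -0.3017, 0.1653]
tool_rot: [0.766, 0.643, -0.0, -0.001]
force: [0.1, 0.3, -2.3]
finger_gap: 0.552
gripper_force: 41.6
```

```bash
python3 -m crank '[{"dp":[0,0,-0.4],"angular":[0,0,0]},{"dp":[0,0,-0.6],"angular":[0,0,0]},{"dp":[0,0,-0.6],"angular":[0,0,0]},{"dp":[0,0,-0.5],"angular":[0,0,0]},{"dp":[0,0,-0.25],"angular":[0,0,0]},{"dp":[0,0,-0.1],"angular":[0,0,0]},{"dp":[0,0,0],"angular":[0,0,0]},{"dp":[0,0,0],"angular":[0,0,0]},{"dp":[0,0,0],"angular":[0,0,0]}]'
```

```text
t: 46.15
tcp_pos: [0.5825, -0.3039, 0.0932]
tool_rot: [0.766, 0.643, 0.0, 0.001]
force: [-0.4, -0.2, -2.3]
finger_gap: 0.553
gripper_force: 41.6
```

```bash
python3 -m crank '[{"dp":[0,0.05,-0.08],"angular":[0,0,0]},{"dp":[0,0,-0.06],"angular":[0,0,0]},{"dp":[0,0,0],"angular":[0,0,0]},{"dp":[0,0,0],"angular":[0,0,0]}]'
```

```text
t: 46.55
tcp_pos: [0.5822, -0.302, 0.0891]
tool_rot: [0.766, 0.643, 0.0, 0.0]
force: [-1.2, 0.8, 4.7]
finger_gap: 0.554
gripper_force: 41.9
```

```bash
python3 -m crank '[{"dp":[0,0,0],"angular":[0,0,0]},{"dp":[0,0,0],"angular":[0,0,0]},{"dp":[0,0,0],"angular":[0,0,0]},{"dp":[0,0,0],"angular":[0,0,0]},{"dp":[0,0,0],"angular":[0,0,0]},{"dp":[0,0,0],"angular":[0,0,0]},{"dp":[0,0,0.3],"angular":[0,0,0]},{"dp":[0,0,0.7],"angular":[0,0,0]},{"dp":[0,0,0.7],"angular":[0,0,0]},{"dp":[0,0,0.7],"angular":[0,0,0]},{"dp":[0,0,0.7],"angular":[0,0,0]},{"dp":[0,0,0.7],"angular":[0,0,0]},{"dp":[0,0,0.7],"angular":[0,0,0]},{"dp":[0,0,0.7],"angular":[0,0,0]}]' 0 40 && python3 -m crank '[{"dp":[-0.07,0.9,0],"angular":[0,0,0]},{"dp":[-0.07,0.9,0],"angular":[0,0,0]},{"dp":[-0.07,0.9,0],"angular":[0,0,0]},{"dp":[-0.07,0.9,0],"angular":[0,0,0]},{"dp":[-0.07,0.9,0],"angular":[0,0,0]},{"dp":[-0.07,0.9,0],"angular":[0,0,0]},{"dp":[-0.07,0.9,0],"angular":[0,0,0]},{"dp":[-0.07,0.9,0],"angular":[0,0,0]},{"dp":[-0.07,0.9,0],"angular":[0,0,0]},{"dp":[-0.07,0.9,0],"angular":[0,0,0]},{"dp":[-0.07,0.9,0],"angular":[0,0,0]},{"dp":[-0.07,0.9,0],"angular":[0,0,0]},{"dp":[-0.07,0.9,0],"angular":[0,0,0]},{"dp":[-0.07,0.9,0],"angular":[0,0,0]},{"dp":[-0.07,0.9,0],"angular":[0,0,0]},{"dp":[-0.07,0.9,0],"angular":[0,0,0]},{"dp":[-0.07,0.9,0],"angular":[0,0,0]},{"dp":[-0.07,0.9,0],"angular":[0,0,0]},{"dp":[-0.07,0.9,0],"angular":[0,0,0]},{"dp":[-0.07,0.9,0],"angular":[0,0,0]}]'; python3 -m crank '[{"dp":[0,0,0],"angular":[0,0,0]},{"dp":[0,0,0],"angular":[0,0,0]},{"dp":[0,0,0],"angular":[0,0,0]}]'
```

```text
t: 47.95
tcp_pos: [0.5819, -0.3019, 0.2458]
tool_rot: [0.766, 0.643, 0.0, 0.0]
force: [0.4, -0.1, 0.6]
finger_gap: 1.0
gripper_force: 0.0
t: 49.95
tcp_pos: [0.5398, 0.2392, 0.2449]
tool_rot: [0.766, 0.643, 0.0, 0.0]
force: [0.3, 0.3, -0.5]
finger_gap: 0.998
gripper_force: 0.0
t: 50.25
tcp_pos: [0.54, 0.2373, 0.2444]
tool_rot: [0.766, 0.643, -0.0, 0.0]
force: [-1.1, -1.0, 0.3]
finger_gap: 1.002
gripper_force: 0.0
```

```bash
python3 -m crank '[{"dp":[-0.05,0.08,-0.4],"angular":[0,0,0]},{"dp":[0,0,-0.7],"angular":[0,0,0]},{"dp":[0,0,-0.7],"angular":[0,0,0]},{"dp":[0,0,-0.7],"angular":[0,0,0]},{"dp":[0,0,-0.7],"angular":[0,0,0]},{"dp":[0,0,-0.7],"angular":[0,0,0]},{"dp":[0,0,-0.7],"angular":[0,0,0]},{"dp":[0,0,-0.5],"angular":[0,0,0]},{"dp":[0,0,-0.25],"angular":[0,0,0]},{"dp":[0,0,0],"angular":[0,0,0]},{"dp":[0,0,0],"angular":[0,0,0]},{"dp":[0,0,0],"angular":[0,0,0]}]' && python3 -m crank '[{"dp":[0,0,0],"angular":[0,0,0]},{"dp":[0,0,0],"angular":[0,0,0]},{"dp":[0,0,0],"angular":[0,0,0]},{"dp":[0,0,0],"angular":[0,0,0]},{"dp":[0,0,0],"angular":[0,0,0]},{"dp":[0,0,0],"angular":[0,0,0]},{"dp":[0,0,0],"angular":[0,0,0]}]' 1 40 && python3 -m crank '[{"dp":[0,0,0.3],"angular":[0,0,0]},{"dp":[0,0,0.6],"angular":[0,0,0]},{"dp":[0,0,0.6],"angular":[0,0,0]},{"dp":[0,0,0.6],"angular":[0,0,0]},{"dp":[0,0,0.4],"angular":[0,0,0]},{"dp":[0,0,0.3],"angular":[0,0,0]},{"dp":[0,0,0],"angular":[0,0,0]}]'
```

```text
t: 51.45
tcp_pos: [0.5392, 0.2404, 0.0844]
tool_rot: [0.766, 0.643, 0.001, 0.0]
force: [0.2, -0.1, -0.1]
finger_gap: 1.0
gripper_force: 0.0
t: 52.15
tcp_pos: [0.5385, 0.2406, 0.0843]
tool_rot: [0.766, 0.643, 0.0, 0.0]
force: [-1.6, 0.3, 6.2]
finger_gap: 0.554
gripper_force: 40.8
t: 52.85
tcp_pos: [0.5391, 0.2406, 0.1687]
tool_rot: [0.766, 0.643, 0.001, 0.001]
force: [1.0, 0.6, -1.7]
finger_gap: 0.551
gripper_force: 41.5
```

```bash
python3 -m crank '[{"dp":[0.01,-0.4,0],"angular":[0,0,0]},{"dp":[0.01,-0.9,0],"angular":[0,0,0]},{"dp":[0.01,-0.9,0],"angular":[0,0,0]},{"dp":[0.01,-0.9,0],"angular":[0,0,0]},{"dp":[0.01,-0.9,0],"angular":[0,0,0]},{"dp":[0.01,-0.9,0],"angular":[0,0,0]},{"dp":[0.01,-0.9,0],"angular":[0,0,0]},{"dp":[0.01,-0.9,0],"angular":[0,0,0]},{"dp":[0.01,-0.9,0],"angular":[0,0,0]},{"dp":[0.01,-0.9,0],"angular":[0,0,0]},{"dp":[0.01,-0.9,0],"angular":[0,0,0]},{"dp":[0.01,-0.9,0],"angular":[0,0,0]},{"dp":[0.01,-0.9,0],"angular":[0,0,0]},{"dp":[0.01,-0.9,0],"angular":[0,0,0]},{"dp":[0.01,-0.9,0],"angular":[0,0,0]},{"dp":[0.01,-0.9,0],"angular":[0,0,0]},{"dp":[0,-0.9,0],"angular":[0,0,0]},{"dp":[0,-0.7,0],"angular":[0,0,0]},{"dp":[0,-0.27,0],"angular":[0,0,0]},{"dp":[0,0,0],"angular":[0,0,0]}]' && python3 -m crank '[{"dp":[0,0,0],"angular":[0,0,0]},{"dp":[0,0,0],"angular":[0,0,0]},{"dp":[0,0,-0.4],"angular":[0,0,0]},{"dp":[0,0,-0.6],"angular":[0,0,0]},{"dp":[0,0,-0.6],"angular":[0,0,0]},{"dp":[0,0,-0.4],"angular":[0,0,0]},{"dp":[0,0,-0.25],"angular":[0,0,0]},{"dp":[0,0,-0.1],"angular":[0,0,0]},{"dp":[0,0,0],"angular":[0,0,0]},{"dp":[0,0,0],"angular":[0,0,0]},{"dp":[0,0,0],"angular":[0,0,0]}]'
```

```text
t: 54.85
tcp_pos: [0.5425, -0.2338, 0.1667]
tool_rot: [0.767, 0.642, -0.0, -0.001]
force: [-0.1, 0.1, -2.1]
finger_gap: 0.552
gripper_force: 41.6
t: 55.95
tcp_pos: [0.5437, -0.233, 0.0979]
tool_rot: [0.766, 0.643, 0.0, 0.001]
force: [-1.8, -0.3, -2.6]
finger_gap: 0.554
gripper_force: 41.6
```

Down 6.6 mm more.

```bash
python3 -m crank '[{"dp":[0,0,-0.1],"angular":[0,0,0]},{"dp":[0,0,-0.08],"angular":[0,0,0]},{"dp":[0,0,-0.04],"angular":[0,0,0]},{"dp":[0,0,0],"angular":[0,0,0]},{"dp":[0,0,0],"angular":[0,0,0]}]'
```

```text
t: 56.45
tcp_pos: [0.5433, -0.2328, 0.0913]
tool_rot: [0.766, 0.643, 0.0, 0.0]
force: [-2.2, 0.3, 6.3]
finger_gap: 0.553
gripper_force: 42.0
```

```bash
python3 -m crank '[{"dp":[0,0,0],"angular":[0,0,0]},{"dp":[0,0,0],"angular":[0,0,0]},{"dp":[0,0,0],"angular":[0,0,0]},{"dp":[0,0,0],"angular":[0,0,0]},{"dp":[0,0,0],"angular":[0,0,0]},{"dp":[0,0,0],"angular":[0,0,0]},{"dp":[0,0,0.3],"angular":[0,0,0]},{"dp":[0,0,0.7],"angular":[0,0,0]},{"dp":[0,0,0.7],"angular":[0,0,0]},{"dp":[0,0,0.7],"angular":[0,0,0]},{"dp":[0,0,0.7],"angular":[0,0,0]},{"dp":[0,0,0.7],"angular":[0,0,0]},{"dp":[0,0,0.7],"angular":[0,0,0]},{"dp":[0,0,0.7],"angular":[0,0,0]}]' 0 40 && python3 -m crank '[{"dp":[0,0.88,0],"angular":[0,0,0]},{"dp":[0,0.88,0],"angular":[0,0,0]},{"dp":[0,0.88,0],"angular":[0,0,0]},{"dp":[0,0.88,0],"angular":[0,0,0]},{"dp":[0,0.88,0],"angular":[0,0,0]},{"dp":[0,0.88,0],"angular":[0,0,0]},{"dp":[0,0.88,0],"angular":[0,0,0]},{"dp":[0,0.88,0],"angular":[0,0,0]},{"dp":[0,0.88,0],"angular":[0,0,0]},{"dp":[0,0.88,0],"angular":[0,0,0]},{"dp":[0,0.88,0],"angular":[0,0,0]},{"dp":[0,0.88,0],"angular":[0,0,0]},{"dp":[0,0.88,0],"angular":[0,0,0]},{"dp":[0,0.88,0],"angular":[0,0,0]},{"dp":[0,0.88,0],"angular":[0,0,0]},{"dp":[0,0.88,0],"angular":[0,0,0]},{"dp":[0,0.88,0],"angular":[0,0,0]},{"dp":[0,0.88,0],"angular":[0,0,0]},{"dp":[0,0.88,0],"angular":[0,0,0]},{"dp":[0,0.88,0],"angular":[0,0,0]}]'; python3 -m crank '[{"dp":[0,0.1,0],"angular":[0,0,0]},{"dp":[0,0,0],"angular":[0,0,0]},{"dp":[0,0,0],"angular":[0,0,0]}]'
```

```text
t: 57.85
tcp_pos: [0.5431, -0.2325, 0.2481]
tool_rot: [0.766, 0.643, 0.0, 0.0]
force: [0.4, -0.2, 0.2]
finger_gap: 1.004
gripper_force: 0.0
t: 59.85
tcp_pos: [0.543, 0.2964, 0.2472]
tool_rot: [0.766, 0.643, 0.0, 0.0]
force: [0.3, 0.1, -0.3]
finger_gap: 1.005
gripper_force: 0.0
t: 60.15
tcp_pos: [0.5431, 0.2975, 0.2467]
tool_rot: [0.766, 0.643, -0.0, 0.0]
force: [0.0, -0.2, 1.4]
finger_gap: 1.0
gripper_force: 0.0
```

```bash
python3 -m crank '[{"dp":[0.02,0.02,-0.4],"angular":[0,0,0]},{"dp":[0,0,-0.7],"angular":[0,0,0]},{"dp":[0,0,-0.7],"angular":[0,0,0]},{"dp":[0,0,-0.7],"angular":[0,0,0]},{"dp":[0,0,-0.7],"angular":[0,0,0]},{"dp":[0,0,-0.7],"angular":[0,0,0]},{"dp":[0,0,-0.7],"angular":[0,0,0]},{"dp":[0,0,-0.5],"angular":[0,0,0]},{"dp":[0,0,-0.32],"angular":[0,0,0]},{"dp":[0,0,0],"angular":[0,0,0]},{"dp":[0,0,0],"angular":[0,0,0]},{"dp":[0,0,0],"angular":[0,0,0]}]' && python3 -m crank '[{"dp":[0,0,0],"angular":[0,0,0]},{"dp":[0,0,0],"angular":[0,0,0]},{"dp":[0,0,0],"angular":[0,0,0]},{"dp":[0,0,0],"angular":[0,0,0]},{"dp":[0,0,0],"angular":[0,0,0]},{"dp":[0,0,0],"angular":[0,0,0]},{"dp":[0,0,0],"angular":[0,0,0]}]' 1 40 && python3 -m crank '[{"dp":[0,0,0.3],"angular":[0,0,0]},{"dp":[0,0,0.6],"angular":[0,0,0]},{"dp":[0,0,0.6],"angular":[0,0,0]},{"dp":[0,0,0.6],"angular":[0,0,0]},{"dp":[0,0,0.4],"angular":[0,0,0]},{"dp":[0,0,0.3],"angular":[0,0,0]},{"dp":[0,0,0],"angular":[0,0,0]}]'
```

```text
t: 61.35
tcp_pos: [0.5447, 0.2992, 0.0849]
tool_rot: [0.766, 0.643, 0.001, 0.0]
force: [1.1, 0.0, 0.2]
finger_gap: 1.0
gripper_force: 0.0
t: 62.05
tcp_pos: [0.5445, 0.2991, 0.0847]
tool_rot: [0.766, 0.643, 0.001, 0.0]
force: [-0.1, 0.3, 6.2]
finger_gap: 0.555
gripper_force: 41.0
t: 62.75
tcp_pos: [0.5442, 0.2991, 0.1688]
tool_rot: [0.766, 0.643, 0.001, 0.0]
force: [0.0, 0.2, -3.0]
finger_gap: 0.555
gripper_force: 41.7
```

```bash
python3 -m crank '[{"dp":[0.09,-0.45,0],"angular":[0,0,0]},{"dp":[0.12,-0.9,0],"angular":[0,0,0]},{"dp":[0.12,-0.9,0],"angular":[0,0,0]},{"dp":[0.12,-0.9,0],"angular":[0,0,0]},{"dp":[0.12,-0.9,0],"angular":[0,0,0]},{"dp":[0.12,-0.9,0],"angular":[0,0,0]},{"dp":[0.12,-0.9,0],"angular":[0,0,0]},{"dp":[0.12,-0.9,0],"angular":[0,0,0]},{"dp":[0.12,-0.9,0],"angular":[0,0,0]},{"dp":[0.12,-0.9,0],"angular":[0,0,0]},{"dp":[0.12,-0.9,0],"angular":[0,0,0]},{"dp":[0.12,-0.9,0],"angular":[0,0,0]},{"dp":[0.12,-0.9,0],"angular":[0,0,0]},{"dp":[0.12,-0.9,0],"angular":[0,0,0]},{"dp":[0.12,-0.9,0],"angular":[0,0,0]},{"dp":[0.12,-0.9,0],"angular":[0,0,0]},{"dp":[0.12,-0.9,0],"angular":[0,0,0]},{"dp":[0.12,-0.9,0],"angular":[0,0,0]},{"dp":[0.08,-0.48,0],"angular":[0,0,0]},{"dp":[0,0,0],"angular":[0,0,0]}]' && python3 -m crank '[{"dp":[0,0,0],"angular":[0,0,0]},{"dp":[0,0,0],"angular":[0,0,0]},{"dp":[0,0,-0.4],"angular":[0,0,0]},{"dp":[0,0,-0.6],"angular":[0,0,0]},{"dp":[0,0,-0.6],"angular":[0,0,0]},{"dp":[0,0,-0.4],"angular":[0,0,0]},{"dp":[0,0,-0.3],"angular":[0,0,0]},{"dp":[0,0,-0.1],"angular":[0,0,0]},{"dp":[0,0,0],"angular":[0,0,0]},{"dp":[0,0,0],"angular":[0,0,0]},{"dp":[0,0,0],"angular":[0,0,0]}]'
```

```text
t: 64.75
tcp_pos: [0.6098, -0.1905, 0.167]
tool_rot: [0.767, 0.642, -0.0, -0.0]
force: [-0.6, 0.3, -3.2]
finger_gap: 0.556
gripper_force: 41.8
t: 65.85
tcp_pos: [0.6107, -0.1883, 0.0968]
tool_rot: [0.766, 0.643, 0.0, 0.001]
force: [-0.2, 0.3, -2.9]
finger_gap: 0.551
gripper_force: 41.8
```

```bash
python3 -m crank '[{"dp":[0,0,-0.09],"angular":[0,0,0]},{"dp":[0,0,-0.06],"angular":[0,0,0]},{"dp":[0,0,-0.02],"angular":[0,0,0]},{"dp":[0,0,0],"angular":[0,0,0]},{"dp":[0,0,0],"angular":[0,0,0]}]'
```

```text
t: 66.35
tcp_pos: [0.6104, -0.1881, 0.0917]
tool_rot: [0.766, 0.643, 0.0, 0.0]
force: [-1.3, 0.1, 6.3]
finger_gap: 0.552
gripper_force: 42.3
```

Release, rise, draw back to the left, and check.

```bash
python3 -m crank '[{"dp":[0,0,0],"angular":[0,0,0]},{"dp":[0,0,0],"angular":[0,0,0]},{"dp":[0,0,0],"angular":[0,0,0]},{"dp":[0,0,0],"angular":[0,0,0]},{"dp":[0,0,0],"angular":[0,0,0]},{"dp":[0,0,0],"angular":[0,0,0]},{"dp":[0,0,0.3],"angular":[0,0,0]},{"dp":[0,0,0.7],"angular":[0,0,0]},{"dp":[0,0,0.7],"angular":[0,0,0]},{"dp":[0,0,0.7],"angular":[0,0,0]},{"dp":[0,0,0.7],"angular":[0,0,0]},{"dp":[0,0,0.7],"angular":[0,0,0]},{"dp":[0,0,0.7],"angular":[0,0,0]},{"dp":[0,0,0.7],"angular":[0,0,0]}]' 0 40 && python3 -m crank '[{"dp":[-0.1,0.9,0],"angular":[0,0,0]},{"dp":[-0.1,0.9,0],"angular":[0,0,0]},{"dp":[-0.1,0.9,0],"angular":[0,0,0]},{"dp":[-0.1,0.9,0],"angular":[0,0,0]},{"dp":[-0.1,0.9,0],"angular":[0,0,0]},{"dp":[-0.1,0.9,0],"angular":[0,0,0]},{"dp":[-0.1,0.9,0],"angular":[0,0,0]},{"dp":[-0.1,0.9,0],"angular":[0,0,0]},{"dp":[-0.1,0.9,0],"angular":[0,0,0]},{"dp":[-0.1,0.9,0],"angular":[0,0,0]},{"dp":[-0.1,0.9,0],"angular":[0,0,0]},{"dp":[-0.1,0.9,0],"angular":[0,0,0]},{"dp":[-0.1,0.9,0],"angular":[0,0,0]},{"dp":[-0.1,0.9,0],"angular":[0,0,0]},{"dp":[0,0,0],"angular":[0,0,0]},{"dp":[0,0,0],"angular":[0,0,0]}]'
python3 - <<'E'
from h import *
d=snap("top");cv2.imwrite("pics/top5.png",d["image"]);P=cloud(d);img=d["image"]
for c,z in(("blue",.134),("orange",.130),("green",.136)):
    m=mask(img,c)&(abs(P[...,2]-z)<.005)&(np.linalg.norm(P[...,:2]-(.575,-.24),axis=2)<.12)
    if m.sum()>8:
        m=biggest(m);print(c,m.sum(),P[m].mean(0).round(4))
m=mask(img,"red")&(np.linalg.norm(P[...,:2]-(.487,-.012),axis=2)<.04)&(P[...,2]>.05)
if m.sum()>8: print("valve",P[m].mean(0).round(4))
d=snap("scene");cv2.imwrite("pics/scene5.png",d["image"])
E
```

```text
t: 67.75
tcp_pos: [0.6101, -0.1879, 0.2485]
tool_rot: [0.766, 0.643, 0.0, 0.0]
force: [-0.3, 0.6, -0.1]
finger_gap: 0.999
gripper_force: 0.0
t: 69.35
tcp_pos: [0.568, 0.1903, 0.2473]
tool_rot: [0.766, 0.643, 0.0, 0.0]
force: [0.5, 1.3, 0.2]
finger_gap: 1.0
gripper_force: 0.0
blue 436 [ 0.6098 -0.1882  0.1342]
orange 402 [ 0.5812 -0.3025  0.1307]
green 222 [ 0.5421 -0.2322  0.1366]
valve [ 0.4867 -0.0119  0.0545]
```

View pics/scene5.png

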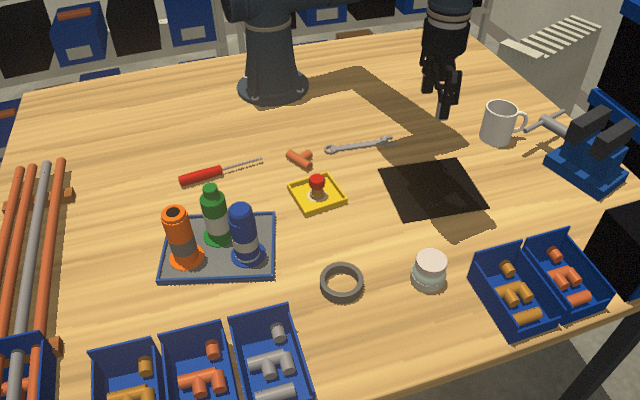

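All three cans stand on their own discs at (178,238), (214,217) and (243,234), within about 2 mm. The valve is on the white spot at (317,185) and the arm is clear of everything.

```bash
python3 -c "
from station import order
print(order.sign_off())"
```

```text
the job is handed in; nothing more can be done
None
```

The job is handed in: by the last camera check, each can stands upright within about 2 mm of the centre of its own disc, and the valve stands upright on the white spot of the yellow tray; the hand-in returned no verdict.

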